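# Shut the chest's drawer, jack up its front and hold it

## Robot

A 6-joint arm with a two-finger parallel gripper is mounted at the origin on the work surface. World frame = base frame: x ahead of the robot, y to its left, z up, the work surface at z = 0. Lengths are in m, angles in rad, forces in N, time in s.
With the tool pointing down it reaches from about 0.225 to 0.875 m from the base axis. Payload 3.4 kg.
Tool frame: the origin (TCP) lies between the finger pads; the fingertips stand 22 mm ahead of it and the grasp point (between the pads) lies 3 mm ahead of it (manip.finger_overhang is the distance from the TCP to the fingertips, in m); z points along the fingers, y is the line along which they close (so a half turn about z gives the same grasp; the last joint's range is limited). The gripper opens to 85 mm and grips with 20 to 120 N. Pads are 22 mm wide; open, the fingers measure 114 mm over their backs; the gripper's body (76 mm by 85 mm) begins 54 mm behind the grasp point. The pads swing forward as they close: fully open they stand 13 mm farther back than shut.
Start: joints at [1.085, 0.276, 1.505, -0, 1.361, -0.121], TCP at [0.205, 0.537, 0.219] pointing down, gripper open.
Joint ranges: [-2.89, 2.89], [-0.75, 2.08], [0.22, 2.7], [-1.18, 4.32], [0.11, 2.71], [-2.7, 2.7]. Speed limits (rad/s): [2.57, 2.57, 3.14, 3.14, 3.14, 3.14].

## Interface

Orientations are given as a unit quaternion [w, x, y, z].
In Python, from rig import get_state, eyes, order, manip gives the robot as it stands.
- The arm moves only by the tool drive_tool, never from a script. Its argument "rows" is a list of rows, each a list of 4 numbers: the shift along the tool's x, y, z in units of 25 mm (1.0 is 25 mm), then the turn about the tool's z in units of 6 degrees (1.0 is 6 degrees). A call has exactly 8 rows; each row is the pose to reach, as a shift and turn from the pose commanded when the call began, along the tool's axes at that moment; what a row does not reach only later rows make up. A row lasts 1/12 s, in which the tool goes at most 41.7 mm and 7.16 degrees, less where a joint would pass 70% of its speed; a pose out of reach is approached as far as the arm can. A call with a gripper value outside its range is refused whole. "grip" is the finger opening in mm, from 0 to 85.4, set as the call begins (left out, the last holds). The fingers move at their own pace and stop on an object; "newtons" is the grip in N (left out, the last holds). Time passes only in rows, so rows that repeat a pose let the fingers close, or fill a call up. It gives the time, the measured TCP pose, the force, the opening and the grip force at its end, in the units of the state.
- get_state(): the state, without advancing time (a new reading comes with each control period).
- eyes.get_image(name): name is "side" or "top"; returns (picture, depth): 480x640x3 uint8, red, green, blue; 480x640 float32, m along the optical axis (not along the pixel's ray), 0 where there is no reading.
- eyes.camera_info(name): a dict with "fx", "fy", "cx", "cy" (pixels), "dist" ([k1, k2, p1, p2, k3] as OpenCV has them; the pictures are not rectified), "R" (3x3) and "t" (3): a world point X has camera coordinates R X + t. Camera axes: x right, y down, z forward; pixel columns grow to the right and rows downward; lengths in m; the calibration is good to about 2 mm. A picture is of the moment at which its call begins. camera_info takes no time and is no camera call.
- order.sign_off(): hands the job in; it is judged then, once.
The state is a dict: "clock": time; "qpos": joint angles; "qd": joint speeds; "effort": joint torques, N m; "position": TCP position; "ee_rot": TCP orientation; "contact_force": force on the tool from outside, world axes, zero at the start; "moment": the same for the moment, N m; "width": finger opening in m; "gripper_force": force on a finger pad.
Only numpy, scipy, OpenCV 4.12 (cv2) and the standard library are available. Lean on these libraries where they do the work, as an engineer would, in place of code of your own. Each camera call takes 0.05 s, during which the arm holds its last target. There are 200 camera calls.

## Task

The front of the wooden chest has to be raised so that a colleague can fit feet under it. Push its drawer fully home, stand the blue jack flat on the table with its saddle centred under the red tongue marked with a white cross, let go of it, then give the pump handle one full stroke to seat the saddle, let the handle come all the way up, press it all the way down again and finish while still holding it down, the chest resting on the saddle. Do not raise the chest by hand, tip the jack over or disturb the other things on the table.

Things in the scene. Friction and masses are not known exactly. Their poses are not given: they have to be found in the camera images.
- chest: Varnished wooden chest with brass corners, 220 deep x 280 wide, top 150 above the table, 3 to 5 kg. It lies on a thin grey board and is hinged along its rear lower edge, so its front can be raised. Origin: middle of the rear lower edge, 12 above the table; own x points from front to rear, y along the width, z up. Front face at x = -220.
- drawer (a joint): How far the chest's drawer is out (m): 0 is fully home, flush with the chest's front; grows towards the front, up to 0.11. It slides with a friction of about 1.5 N and stays where it is left. The dark front panel is about 250 wide and 46 tall, from 87 to 133 above the table.
- drawer_pull (a point): Middle of the brass bar of the drawer's pull, about 110 above the table: bar 90 long across the chest's width, about 35 in front of the drawer's front. It is in the half of the front on the chest's +y side (50 from the middle).
- lift_point (a point): Lift point: centre of the underside of the red tongue with a white cross on top, low on the chest's front, 60 from the middle on the chest's -y side. Tongue 50 wide, 10 thick, standing 55 out; this point is 34 out from the front and 70 above the table while the chest is down; its z tells how far it is raised. The grey board ends 20 behind the front.
- jack: Small loose blue lever jack, 0.9 kg. Origin on its underside, z up. Base plate 90 wide (y), 8 thick, x = -135 to 100. Saddle on a ram at x = 75 (cylinder 42 wide, 40 high). Orange carrying fin over the origin: x = -22 to 28, 20 thick (y), 44 to 98 high, pinch it across y at the origin to carry; blue block 44 wide, 44 high below it. Pump handle towards -x.
- jack_saddle (a point): Centre of the top face of the jack's round black saddle (38 across), at x = +75 of the jack and 58 above its underside while the handle is up (12 below the lift point). It rises with the handle, 57 mm per rad, so 34 mm at the full stroke.
- jack_handle (a joint): Pump handle angle (rad): 0 fully up, where a spring holds it; grows when pressed down, stop at 0.6. No catch: when let go, handle and saddle go back. Pressing its pad straight down under the chest's load takes about 2 N at first, 12 to 21 N once it lifts. It turns about a pin across the jack at x = -35, 52 above its underside.
- handle_pad (a point): Centre of the upper face of the black rubber pad (55 long, 36 wide, 12 thick) at the handle's outer end, to be pressed; 92 along the handle from the pin, 6 above its axis. At angle q the handle slopes up from the pin, away from the saddle, at 0.5 - q rad: pad 101 above the table when up, 49 when down, moving some 14 mm outwards.
- glue: Bystander: white glue bottle, 54 across, 140 tall. Origin: centre of its underside.
- screw_jar: Bystander: glass jar with a black cap, 64 across, 75 tall. Origin: centre of its underside.
- brush_mug: Bystander: blue mug, 76 across, 90 tall. Origin: centre of its underside.
- tape: Bystander: flat yellow ring (roll), 90 across, 22 tall. Origin: centre of its underside.
- offcut: Bystander: pale wooden offcut 90 x 50 x 25. Origin: centre of its underside.
- screwdriver: Bystander: screwdriver lying on the table.

How it is judged:
On the way, in this order (a step that is already met when the one before it is completed fails the run):
1. the drawer is fully home (within 6 mm) (value of joint drawer below 0.006 m), for 0.2 s.
2. the jack stands flat on the table, let go, with its saddle within 15 mm of the lift point (seen from above), handle up (horizontal distance between jack_saddle and lift_point below 0.015 m and height (world z) of jack below 0.006 m and angle between jack's own z axis and vertical below 0.06 rad and value of joint jack_handle below 0.1 rad and contact force between each of the arm, the fingers and jack below 0.3 N), for 0.2 s.
3. first full stroke: handle down past 0.52 rad and the lift point raised by 14 mm or more by the jack (value of joint jack_handle above 0.52 rad and height (world z) of lift_point above 0.084 m and horizontal distance between jack_saddle and lift_point below 0.015 m), for 0.1 s.
4. the handle is back up (below 0.1 rad) (value of joint jack_handle below 0.1 rad), for 0.1 s.
At the end, for the whole second after the job is handed in: The robot holds the handle beyond 0.52 rad (over 2 N on the jack); jack flat on the table, saddle within 15 mm of the lift point from above, lift point 84 mm or more up, chest bearing on the jack (over 5 N) and not touched by the robot, drawer within 6 mm of home, jack at rest (all of step 3 and value of joint drawer below 0.006 m and height (world z) of jack below 0.006 m and angle between jack's own z axis and vertical below 0.06 rad and linear speed of jack below 0.02 m/s and contact force between any of the fingers, the arm and jack above 2 N and contact force between jack and chest above 5 N and contact force between each of the arm, the fingers and chest below 0.3 N); the arm keeps its last pose, push and grip.
It fails at once if a bystander is moved more than 30 mm (distance of any of glue, screw_jar, brush_mug, tape, offcut, screwdriver from where it was at the start of the episode above 0.03 m).
It fails at once if the jack is tipped more than 0.5 rad (angle between jack's own z axis and vertical above 0.5 rad).
It fails at once if the chest is raised by hand: its lift point more than 5 mm up while the robot bears on the chest and the jack does not (height (world z) of lift_point above 0.075 m and contact force between any of the arm, the fingers and chest above 1 N and contact force between jack and chest below 0.5 N).
It also fails if it takes over 72 s, if anything falls off the work surface, if the arm or the gripper's body presses on something with over 40 N, if the wrist force passes 120 N, or if a joint passes its speed limit or range.

## Working session

There is one attempt and no reset: what is moved stays moved. The work goes in short steps, Python scripts to look and compute and a tool call to move; the robot and the scene stay as the last step left them, time stands still between calls to the robot, and variables do not carry over. Pictures are saved under pics/ and viewed, at most 10 in all, crops included, and the job is handed in when it is done.

Besides the shell and the picture viewer there is one more tool, called after "Request:" as name([rows], argument=value, ...), one row to a line, values as JSON. drive_tool: Moves the arm, as the interface text tells. Its arguments: {"type":"object","properties":{"rows":{"type":"array","items":{"type":"array","items":{"type":"number"}}},"grip":{"type":"number"},"newtons":{"type":"number"}},"required":["rows"]}

```bash
mkdir -p pics; cat > h.py <<'E'
import numpy as np, cv2
from rig import get_state, eyes, order, manip
def snap(n,f):
    p,d=eyes.get_image(n); cv2.imwrite(f'pics/{f}.png',p[:,:,::-1]); np.save(f'pics/{f}.npy',d); return p,d
def cam(n):
    c=eyes.camera_info(n); K=np.array([[c['fx'],0,c['cx']],[0,c['fy'],c['cy']],[0,0,1.]]); return K,np.array(c['dist'],float),np.array(c['R']),np.array(c['t'])
def ray(n,uv):
    K,D,R,t=cam(n); q=cv2.undistortPoints(np.array([[uv]],float),K,D)[0,0]; return R.T@np.array([q[0],q[1],1]),-R.T@t
def atz(n,uv,z):
    d,o=ray(n,uv); return o+d*(z-o[2])/d[2]
def dep(n,f,uv):
    D=np.load(f'pics/{f}.npy'); u,v=map(int,uv); w=D[v-2:v+3,u-2:u+3]; w=w[w>0]; d,o=ray(n,uv); return o+d*np.median(w)
def tool(Pw,st=None):
    from scipy.spatial.transform import Rotation as Ro
    s=get_state(); q=s['ee_rot']; R=Ro.from_quat([q[1],q[2],q[3],q[0]]); return R.inv().apply(np.array(Pw)-s['position'])/0.025
E
python3 - <<'E'
from h import *
for n in('top','side'):
    snap(n,n+'0'); print(n,-cam(n)[2].T@cam(n)[3])
s=get_state(); print(s)
from scipy.spatial.transform import Rotation as Ro
q=s['ee_rot']; print(Ro.from_quat([q[1],q[2],q[3],q[0]]).as_matrix().round(3))
E
```

```text
top [ 0.42746596 -0.03094894  1.30288958]
side [ 0.38662193 -0.73785289  0.77792267]
{'clock': 0.1, 'qpos': array([ 1.08501858e+00,  2.76559478e-01,  1.50602203e+00, -1.52411351e-05,
        1.36069922e+00, -1.21015502e-01]), 'qd': array([-0.00023771, -0.001189  , -0.00384905, -0.00047373,  0.00070744,
       -0.00063029]), 'effort': array([ 2.67294745e-04, -4.17700660e+01, -2.46404403e+01, -1.80321326e-04,
        5.71596553e-03, -3.88447759e-06]), 'position': array([0.2049034 , 0.53672079, 0.21840424]), 'ee_rot': array([-2.45055248e-04,  1.81370083e-01,  9.83414552e-01, -8.07711153e-04]), 'contact_force': array([-1.13955675, -0.12749807,  0.10808057]), 'moment': array([0.01796265, 0.0688039 , 0.01276458]), 'gripper_force': 0.0, 'width': 0.08539524720713713}
[[-0.934  0.357 -0.001]
 [ 0.357  0.934 -0.001]
 [ 0.    -0.002 -1.   ]]
```

View pics/top0.png

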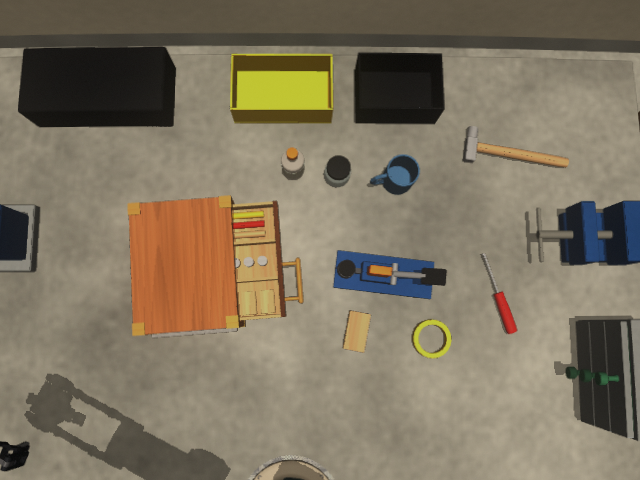

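View pics/side0.png

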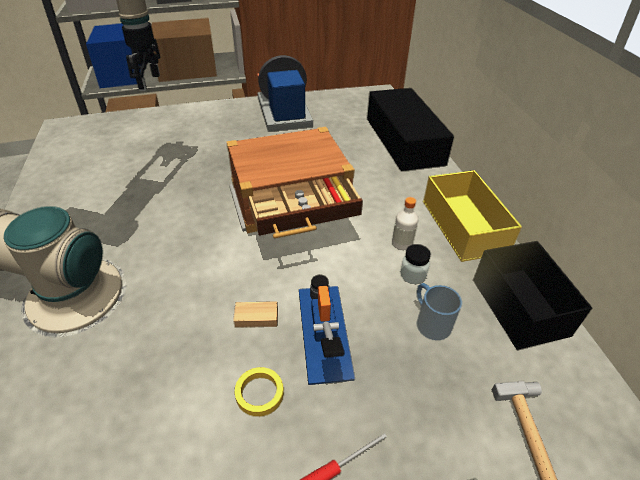

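The top view shows the chest at left with its front facing image right (world -y). The drawer is open, with the pull bar near (298,280). The jack sits at (385,273) with its saddle towards the chest at (346,269). The side view shows the same layout. I'll enlarge crops to read exact pixels.

```bash
python3 - <<'E'
import cv2
a=cv2.imread('pics/top0.png')
cv2.imwrite('pics/c1.png',cv2.resize(a[185:345,120:320],None,fx=4,fy=4,interpolation=cv2.INTER_CUBIC)[:600])
cv2.imwrite('pics/c2.png',cv2.resize(a[235:310,325:455],None,fx=6,fy=6,interpolation=cv2.INTER_CUBIC))
E
```

```text
(no output)
```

View pics/c1.png

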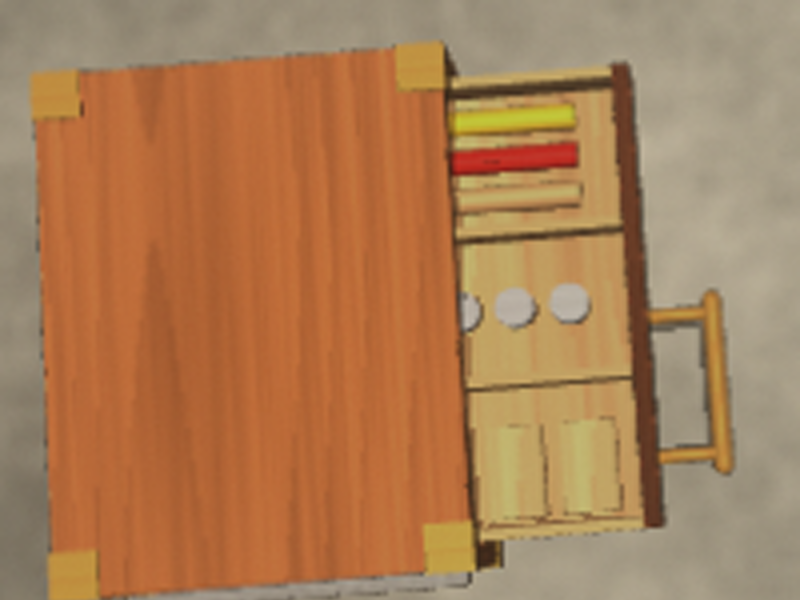

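View pics/c2.png

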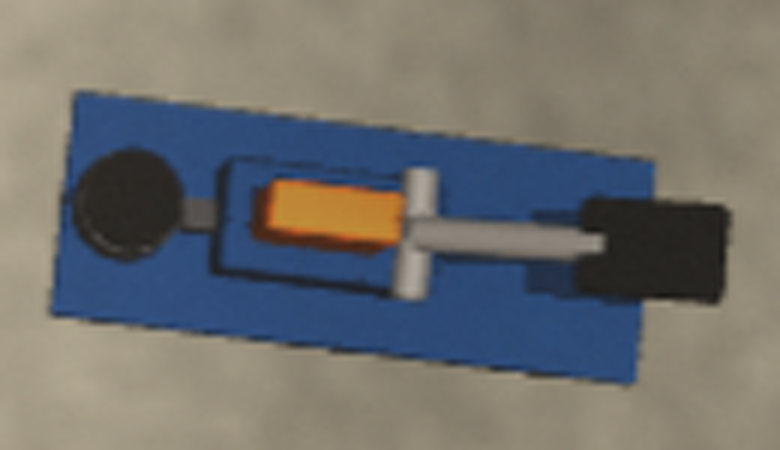

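```bash
cat > m.py <<'E'
from h import *
c1=lambda u,v:((u+.5)/4-.5+120,(v+.5)/4-.5+185)
c2=lambda u,v:((u+.5)/6-.5+325,(v+.5)/6-.5+235)
C=np.array([atz('top',c1(*p),.15) for p in[(32,73),(444,42),(474,571),(50,602)]])[:,:2] # rearfar, frontfar, frontnear, rearnear
print('chest',C.round(4),[np.linalg.norm(C[i]-C[i-1]).round(4) for i in range(4)])
J=np.array([atz('top',c2(*p),.008) for p in[(75,91),(654,160),(634,384),(51,316)]])[:,:2]
print('jack',J.round(4),[np.linalg.norm(J[i]-J[i-1]).round(4) for i in range(4)])
def fit(L,P): # rigid 2D
    L=np.array(L);P=np.array(P);l=L.mean(0);p=P.mean(0);H=(L-l).T@(P-p);a=np.arctan2(H[0,1]-H[1,0],H[0,0]+H[1,1])
    R=np.array([[np.cos(a),-np.sin(a)],[np.sin(a),np.cos(a)]]);return R,p-R@l,a
Rc,tc,ac=fit([(0,-.14),(-.22,-.14),(-.22,.14),(0,.14)],C)
Rj,tj,aj=fit([(.1,-.045),(-.135,-.045),(-.135,.045),(.1,.045)],J)
print('yaw',ac,aj,'resid',(C-([(0,-.14),(-.22,-.14),(-.22,.14),(0,.14)]@Rc.T+tc)).round(4).tolist())
lift=Rc@[-.254,-.06]+tc; print('lift',lift,'chest o',tc,'jack o',tj)
print('saddle by fit',Rj@[.075,0]+tj,'by px',atz('top',c2(130,203),.058))
print('fin by fit',Rj@[.003,0]+tj,'px',atz('top',c2(335,213),.098))
b=atz('top',c1(718,382),.113);print('bar',b,'local',Rc.T@(b[:2]-tc))
print('pad px',atz('top',c2(655,250),.101),'fit',Rj@[-.035-.092*np.cos(.5)-.003,0]+tj)
b=atz('top',c1(632,290),.133);print('drawer panel',Rc.T@(b[:2]-tc))
print('target jack o if aligned w/ chest',lift-Rc@[.075,0])
for n,z,p in[('glue',.14,(293,153)),('jar',.075,(338,165)),('mug',.09,(404,169)),('tape',.022,(432,339)),('offcut',.025,(357,331))]: print(n,atz('top',p,z).round(3))
E
python3 m.py
```

```text
chest [[0.675  0.3459]
 [0.6913 0.1245]
 [0.41   0.1048]
 [0.3944 0.3255]] [np.float64(0.2814), np.float64(0.2219), np.float64(0.282), np.float64(0.2213)]
jack [[ 0.5902 -0.1121]
 [ 0.5617 -0.3435]
 [ 0.4725 -0.3325]
 [ 0.5008 -0.1016]] [np.float64(0.09), np.float64(0.2332), np.float64(0.0898), np.float64(0.2326)]
yaw 1.6423872138174758 1.4490388966522805 resid [[0.0006, 0.001], [0.0011, -0.0009], [-0.0009, -0.0007], [-0.0008, 0.0006]]
lift [0.61282595 0.0858437 ] chest o [0.53481109 0.33490129] jack o [ 0.53341041 -0.20506768]
saddle by fit [ 0.54251967 -0.13062293] by px [ 0.54080895 -0.12944508  0.058     ]
fin by fit [ 0.53377478 -0.20208989] px [ 0.53314081 -0.20212853  0.098     ]
bar [ 0.51064376 -0.02212059  0.113     ] local [-0.35437867  0.04964311]
pad px [ 0.51859242 -0.32032051  0.101     ] fit [ 0.51898892 -0.32292623]
drawer panel [-0.31200666 -0.00173682]
target jack o if aligned w/ chest [0.61819068 0.01103582]
glue [ 0.788 -0.009  0.14 ]
jar [ 0.78  -0.112  0.075]
mug [ 0.766 -0.263  0.09 ]
tape [ 0.378 -0.331  0.022]
offcut [ 0.398 -0.155  0.025]
```

```bash
cat >> h.py <<'E'
def plan(P,yaw):
    from scipy.spatial.transform import Rotation as Ro
    s=get_state(); q=s['ee_rot']; R=Ro.from_quat([q[1],q[2],q[3],q[0]]).as_matrix()
    y=np.arctan2(R[1,1],R[0,1]); d=np.degrees((y-yaw+np.pi)%(2*np.pi)-np.pi)
    print('t',s['clock'],'pos',s['position'].round(4),'yaw',y.round(4),'F',s['contact_force'].round(2),'| shift',tool(P).round(3),'turn',(d/6).round(3))
E
python3 -c "
from h import *
plan([.5137,-.068,.219],.0716)"
```

```text
t 0.1 pos [0.2049 0.5367 0.2184] yaw 1.206 F [-1.14 -0.13  0.11] | shift [-2.0168e+01 -1.8191e+01  3.0000e-03] turn 10.833
```

Request:
drive_tool([
  [-1,-0.9,0,1],
  [-2,-1.8,0,2],
  [-3,-2.7,0,3],
  [-4,-3.6,0,4],
  [-5,-4.5,0,5],
  [-6,-5.4,0,6],
  [-7,-6.3,0,7],
  [-8,-7.2,0,8],
], grip=0, newtons=30)

```text
clock: 0.77
position: [0.3279, 0.296, 0.219]
ee_rot: [-0.0, 0.568, 0.823, -0.0]
contact_force: [1.3, -0.4, 0.3]
width: -0.0001
gripper_force: 0.0
```

```bash
python3 -c "
from h import *
plan([.5137,-.068,.219],.0716)"
```

```text
t 0.7667 pos [0.3279 0.296  0.219 ] yaw 0.3635 F [ 1.32 -0.41  0.33] | shift [-1.6253e+01  1.7700e+00 -1.0000e-03] turn 2.787
```

Request:
drive_tool([
  [-1.6,0.2,0,0.4],
  [-3.2,0.4,0,0.8],
  [-4.8,0.6,0,1.2],
  [-6.4,0.7,0,1.6],
  [-8,0.9,0,2],
  [-9.6,1.1,0,2.4],
  [-11.2,1.2,0,2.6],
  [-12.8,1.4,0,2.79],
])

```text
clock: 1.43
position: [0.4755, 0.0097, 0.219]
ee_rot: [-0.0, 0.68, 0.733, -0.0]
contact_force: [0.9, 0.7, 0.3]
width: 0.0003
gripper_force: 0.0
```

```bash
python3 -c "
from h import *
plan([.5137,-.068,.117],.0716)"
```

```text
t 1.4333 pos [0.4755 0.0097 0.219 ] yaw 0.0745 F [0.89 0.68 0.3 ] | shift [-3.217  1.295  4.077] turn 0.028
```

Request:
drive_tool([
  [-1.3,0.5,0,0],
  [-2.6,1,0,0],
  [-3.2,1.3,0.5,0.03],
  [-3.2,1.3,1.5,0.03],
  [-3.2,1.3,2.5,0.03],
  [-3.2,1.3,3.4,0.03],
  [-3.2,1.3,4.08,0.03],
  [-3.2,1.3,4.08,0.03],
])

```text
clock: 2.1
position: [0.5104, -0.0642, 0.1129]
ee_rot: [-0.004, 0.681, 0.732, -0.002]
contact_force: [-0.8, 0.0, -0.3]
width: 0.0
gripper_force: 0.0
```

```bash
python3 -c "
from h import *
plan([.5137-.0716*.14,-.068+.14,.117],.0716)"
```

```text
t 2.1 pos [ 0.5104 -0.0642  0.1129] yaw 0.0729 F [-0.78  0.02 -0.28] | shift [ 5.452  0.128 -0.147] turn 0.012
```

Request:
drive_tool([
  [0.6,0,0,0],
  [1.2,0,0,0],
  [1.8,0,0,0],
  [2.4,0,0,0],
  [3.0,0,0,0],
  [3.6,0,0,0],
  [4.2,0,0,0],
  [4.7,0,0,0],
])

```text
clock: 2.77
position: [0.5056, 0.0523, 0.118]
ee_rot: [0.001, 0.681, 0.733, -0.0]
contact_force: [-0.2, -3.3, 0.3]
width: 0.0001
gripper_force: 1.2
```

Request:
drive_tool([
  [0.05,0,0,0],
  [0.1,0,0,0],
  [0.15,0,0,0],
  [0.2,0,0,0],
  [0.25,0,0,0],
  [0.3,0,0,0],
  [0.3,0,0,0],
  [0.3,0,0,0],
])

```text
clock: 3.43
position: [0.5051, 0.0587, 0.1172]
ee_rot: [0.0, 0.681, 0.732, -0.0]
contact_force: [-0.6, -0.5, -0.7]
width: -0.0003
gripper_force: 0.7
```

Request:
drive_tool([
  [0.04,0,0,0],
  [0.08,0,0,0],
  [0.12,0,0,0],
  [0.16,0,0,0],
  [0.2,0,0,0],
  [0.2,0,0,0],
  [0.2,0,0,0],
  [0.2,0,0,0],
])

```text
clock: 4.1
position: [0.5046, 0.0644, 0.1172]
ee_rot: [-0.0, 0.681, 0.732, 0.0]
contact_force: [0.8, -1.0, 0.2]
width: 0.0003
gripper_force: 0.3
```

Request:
drive_tool([
  [0.04,0,0,0],
  [0.08,0,0,0],
  [0.12,0,0,0],
  [0.16,0,0,0],
  [0.2,0,0,0],
  [0.2,0,0,0],
  [0.2,0,0,0],
  [0.2,0,0,0],
])

```text
clock: 4.77
position: [0.5043, 0.0693, 0.1172]
ee_rot: [-0.0, 0.681, 0.732, 0.0]
contact_force: [-0.1, -1.5, 0.4]
width: 0.0006
gripper_force: 0.3
```

Request:
drive_tool([
  [0.06,0,0,0],
  [0.12,0,0,0],
  [0.18,0,0,0],
  [0.24,0,0,0],
  [0.3,0,0,0],
  [0.3,0,0,0],
  [0.3,0,0,0],
  [0.3,0,0,0],
])

```text
clock: 5.43
position: [0.5036, 0.0769, 0.1172]
ee_rot: [-0.0, 0.681, 0.732, 0.0]
contact_force: [0.2, 0.7, 0.6]
width: -0.0001
gripper_force: 0.2
```

```bash
python3 - <<'E'
from h import *
p,d=snap('side','side1'); t,_=snap('top','top1')
a=cv2.resize(p[110:300,210:410,::-1],None,fx=3,fy=3,interpolation=cv2.INTER_CUBIC)[:560]
b=cv2.resize(t[190:340,220:320,::-1],None,fx=2,fy=2,interpolation=cv2.INTER_CUBIC)
o=np.zeros((560,800,3),np.uint8);o[:a.shape[0],:600]=a;o[:300,600:800]=b;cv2.imwrite('pics/c3.png',o)
plan([.5137,0,.25],.0716)
E
```

```text
t 5.5333 pos [0.5036 0.0768 0.1172] yaw 0.0728 F [-0.77 -0.26  0.82] | shift [-3.09   0.179 -5.315] turn 0.012
```

View pics/c3.png

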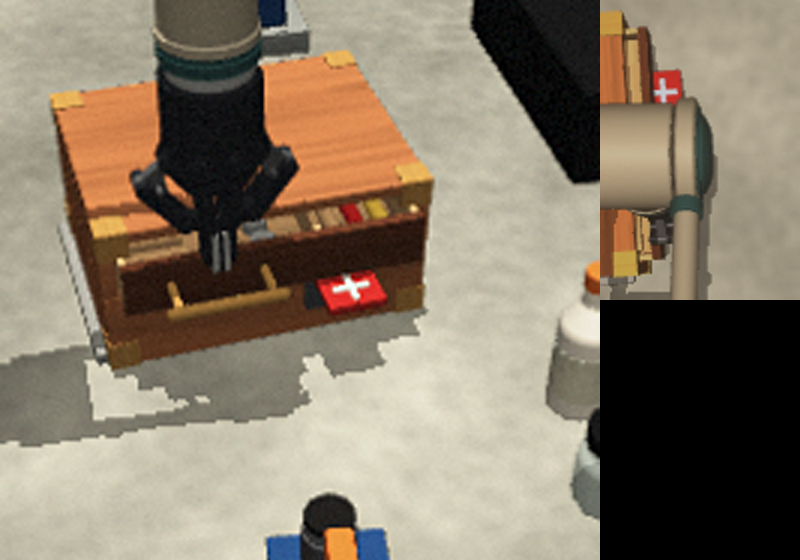

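The side view shows the drawer still about 20–30 mm out, with the fingertips at crop (220,268) and the bar at (220,303). I'll measure both to see which side of the bar the fingers are on.

```bash
python3 - <<'E' | tail -12
from m import *
f=lambda u,v:((u+.5)/3-.5+210,(v+.5)/3-.5+110)
for nm,p in [('tip',(220,268)),('bar l',(190,310)),('bar m',(228,302)),('bar r',(275,295)),('panel',(350,245)),('panel l',(140,290)),('paneltop',(340,235)),('cross',(353,289))]:
    w=dep('side','side1',f(*p)); print(nm,w.round(4),(Rc.T@(w[:2]-tc)).round(4))
for p in [(230,302)]:
    w=atz('side',f(*p),.112);print(w,Rc.T@(w[:2]-tc))
w=atz('top',(220+66/2,190+89/2),.08);print('cross top',w,Rc.T@(w[:2]-tc))
E
```

```text
tape [ 0.378 -0.331  0.022]
offcut [ 0.398 -0.155  0.025]
tip [0.5033 0.0664 0.1343] [-0.2656  0.0506]
bar l [0.4755 0.0475 0.1124] [-0.2824  0.0797]
bar m [0.5058 0.0499 0.113 ] [-0.2822  0.0494]
bar r [0.5435 0.0518 0.1117] [-0.283   0.0116]
panel [0.6148 0.094  0.1175] [-0.246  -0.0626]
panel l [0.4411 0.0818 0.1111] [-0.2457  0.1115]
paneltop [0.6068 0.0964 0.1272] [-0.2431 -0.0548]
cross [0.6154 0.0826 0.0803] [-0.2575 -0.0624]
[0.50746513 0.05070491 0.112     ] [-0.28151235  0.04760441]
cross top [0.61635048 0.08203739 0.08      ] [-0.25804867 -0.06324323]
```

The drawer is about 25 mm out and the fingers now bear on its panel, behind the bar. I'll keep pushing there.

Request:
drive_tool([
  [0.15,0,0,0],
  [0.3,0,0,0],
  [0.45,0,0,0],
  [0.6,0,0,0],
  [0.7,0,0,0],
  [0.8,0,0,0],
  [0.85,0,0,0],
  [0.9,0,0,0],
])

```text
clock: 6.2
position: [0.5019, 0.0992, 0.1171]
ee_rot: [-0.0, 0.681, 0.733, -0.0]
contact_force: [0.5, -1.3, 0.0]
width: 0.0003
gripper_force: 0.7
```

Request:
drive_tool([
  [0.04,0,0,0],
  [0.08,0,0,0],
  [0.12,0,0,0],
  [0.15,0,0,0],
  [0.15,0,0,0],
  [0.15,0,0,0],
  [0.15,0,0,0],
  [0.15,0,0,0],
])

```text
clock: 6.87
position: [0.5018, 0.1013, 0.1172]
ee_rot: [0.001, 0.681, 0.733, -0.001]
contact_force: [0.1, -5.4, 1.3]
width: -0.0001
gripper_force: 2.9
```

Request:
drive_tool([
  [0.02,0,0,0],
  [0.04,0,0,0],
  [0.06,0,0,0],
  [0.06,0,0,0],
  [0.06,0,0,0],
  [0.06,0,0,0],
  [0.06,0,0,0],
  [0.06,0,0,0],
])

```text
clock: 7.53
position: [0.5018, 0.1013, 0.1172]
ee_rot: [0.002, 0.68, 0.733, -0.002]
contact_force: [-1.3, -9.2, 0.6]
width: 0.0001
gripper_force: 4.9
```

Request:
drive_tool([
  [-0.1,0,-0.2,0],
  [-0.2,0,-0.8,0],
  [-0.2,0,-1.6,0],
  [-0.2,0,-2.6,0],
  [-0.6,0,-3.8,0],
  [-1.8,0,-4.8,0],
  [-3.2,0,-5.2,0],
  [-4.6,0,-5.2,0],
])

```text
clock: 8.2
position: [0.5124, -0.0105, 0.2511]
ee_rot: [0.003, 0.68, 0.733, 0.003]
contact_force: [0.3, 0.3, 0.9]
width: 0.0
gripper_force: 0.0
```

```bash
python3 - <<'E' | tail -4
from m import *
p,d=snap('side','side2'); t,_=snap('top','top2')
a=cv2.resize(p[110:300,210:410,::-1],None,fx=2,fy=2,interpolation=cv2.INTER_CUBIC)
b=cv2.resize(t[185:345,220:320,::-1],None,fx=3,fy=3,interpolation=cv2.INTER_CUBIC)
o=np.zeros((480,800,3),np.uint8);o[:380,:400]=a;o[:480,400:700]=b;cv2.imwrite('pics/c4.png',o)
plan([.5334,-.205,.22],-.1218)
E
```

```text
mug [ 0.766 -0.263  0.09 ]
tape [ 0.378 -0.331  0.022]
offcut [ 0.398 -0.155  0.025]
t 8.3 pos [ 0.5114 -0.0142  0.2483] yaw 0.068 F [ 0.1  -0.   -0.53] | shift [-7.672  0.355  1.149] turn 1.812
```

View pics/c4.png

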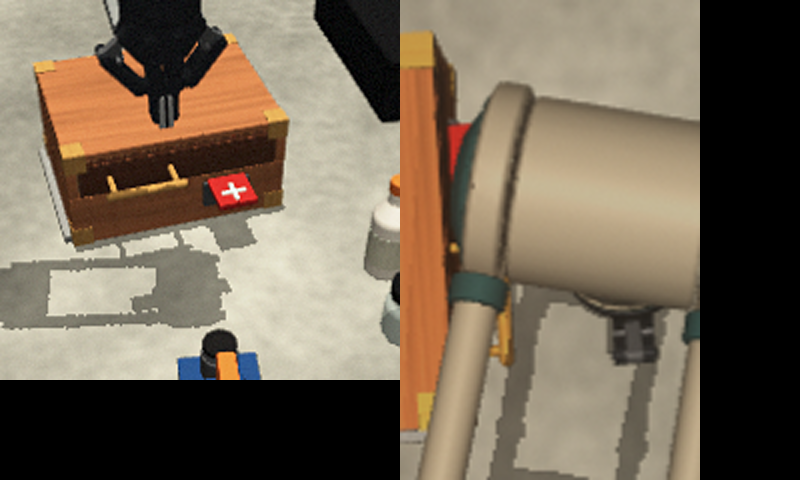

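The drawer is flush with the front, and the tongue with its white cross is clear (cross at crop (234,189)). Next I move over the jack fin.

Request:
drive_tool([
  [-1,0,0,0.3],
  [-2.2,0.1,0,0.6],
  [-3.4,0.2,0,0.9],
  [-4.6,0.2,0.2,1.2],
  [-5.8,0.3,0.5,1.5],
  [-6.8,0.35,0.8,1.8],
  [-7.5,0.35,1.15,1.8],
  [-7.67,0.35,1.15,1.8],
], grip=85, newtons=80)

```text
clock: 8.97
position: [0.5326, -0.2024, 0.2163]
ee_rot: [-0.001, 0.748, 0.664, -0.0]
contact_force: [-1.0, 0.2, -1.3]
width: 0.0849
gripper_force: 0.0
```

```bash
python3 - <<'E' | tail -1
from m import *
plan([.5334,-.2045,.078],-.1218)
E
```

```text
t 8.9667 pos [ 0.5326 -0.2024  0.2163] yaw -0.118 F [-0.96  0.19 -1.31] | shift [-0.09   0.056  5.532] turn 0.036
```

Request:
drive_tool([
  [0,0.05,1,0.03],
  [0,0.05,2,0.03],
  [0,0.05,3,0.03],
  [0,0.05,4,0.03],
  [0,0.05,4.8,0.03],
  [0,0.05,5.3,0.03],
  [0,0.05,5.5,0.03],
  [0,0.05,5.5,0.03],
])

```text
clock: 9.63
position: [0.5336, -0.1994, 0.08]
ee_rot: [-0.002, 0.748, 0.664, 0.0]
contact_force: [-0.1, 0.3, -0.5]
width: 0.085
gripper_force: 0.0
```

```bash
python3 - <<'E' | tail -1
from m import *
plan([.5334,-.2045,.078],-.1218)
E
```

```text
t 9.6333 pos [ 0.5336 -0.1994  0.08  ] yaw -0.1181 F [-0.06  0.31 -0.54] | shift [-0.203  0.017  0.08 ] turn 0.035
```

Request:
drive_tool([
  [-0.1,0,0.08,0.03],
  [-0.2,0,0.08,0.03],
  [-0.2,0,0.08,0.03],
  [-0.2,0,0.08,0.03],
  [-0.2,0,0.08,0.03],
  [-0.2,0,0.08,0.03],
  [-0.2,0,0.08,0.03],
  [-0.2,0,0.08,0.03],
])

```text
clock: 10.3
position: [0.5335, -0.2062, 0.0791]
ee_rot: [0.0, 0.749, 0.663, 0.0]
contact_force: [0.3, 0.7, 1.1]
width: 0.0846
gripper_force: 0.0
```

Request:
drive_tool([
  [0,0,0,0],
  [0,0,0,0],
  [0,0,0,0],
  [0,0,0,0],
  [0,0,0,0],
  [0,0,0,0],
  [0,0,0,0],
  [0,0,0,0],
], grip=5, newtons=80)

```text
clock: 10.97
position: [0.5344, -0.2063, 0.0792]
ee_rot: [0.001, 0.749, 0.663, 0.001]
contact_force: [2.0, 0.4, 0.9]
width: 0.0171
gripper_force: 78.5
```

Request:
drive_tool([
  [0,0,-0.1,0],
  [0,0,-0.2,0],
  [0,0,-0.3,0],
  [0,0,-0.4,0],
  [0,0,-0.5,0],
  [0,0,-0.6,0],
  [0,0,-0.6,0],
  [0,0,-0.6,0],
])

```text
clock: 11.63
position: [0.5335, -0.2062, 0.0941]
ee_rot: [0.0, 0.749, 0.663, 0.0]
contact_force: [0.4, 0.3, -9.1]
width: 0.017
gripper_force: 78.4
```

```bash
python3 - <<'E' | tail -6
from m import *
p,_=snap('side','side3');snap('top','top3')
plan([.6182,.011,.078],.0716)
o=p[120:400,200:480,::-1]; cv2.imwrite('pics/c5.png',cv2.resize(o,None,fx=2,fy=2,interpolation=cv2.INTER_CUBIC))
E
```

```text
glue [ 0.788 -0.009  0.14 ]
jar [ 0.78  -0.112  0.075]
mug [ 0.766 -0.263  0.09 ]
tape [ 0.378 -0.331  0.022]
offcut [ 0.398 -0.155  0.025]
t 11.7333 pos [ 0.5333 -0.2061  0.0939] yaw -0.1219 F [-0.93 -0.05 -8.25] | shift [9.032 2.315 0.636] turn -1.847
```

View pics/c5.png

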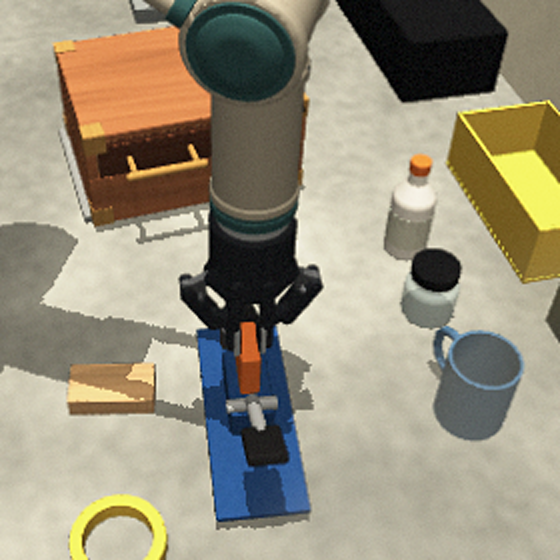

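The jack is held and lifted about 15 mm, level (fin at crop (247,350)), and the 9 N reading matches its weight. I'll carry it to the approach line.

```bash
python3 - <<'E' | tail -1
from m import *
plan([.6249,-.075,.094],.0716)
E
```

```text
t 11.7333 pos [ 0.5333 -0.2061  0.0939] yaw -0.1219 F [-0.93 -0.05 -8.25] | shift [ 5.650e+00  2.999e+00 -5.000e-03] turn -1.847
```

Request:
drive_tool([
  [0.5,0.3,0,-0.1],
  [1.3,0.7,0,-0.3],
  [2.1,1.1,0,-0.6],
  [2.9,1.5,0,-0.9],
  [3.7,2,0,-1.2],
  [4.5,2.4,0,-1.5],
  [5.2,2.8,0,-1.75],
  [5.65,3,0,-1.85],
])

```text
clock: 12.4
position: [0.6267, -0.073, 0.0937]
ee_rot: [0.0, 0.681, 0.733, 0.001]
contact_force: [0.4, 1.1, -9.7]
width: 0.0168
gripper_force: 78.6
```

Request:
drive_tool([
  [0,0,0,0],
  [0,0,0,0],
  [0,0,0.1,0],
  [0,0,0.2,0],
  [0,0,0.3,0],
  [0,0,0.4,0],
  [0,0,0.45,0],
  [0,0,0.45,0],
])

```text
clock: 13.07
position: [0.6245, -0.0754, 0.0821]
ee_rot: [-0.001, 0.681, 0.732, -0.0]
contact_force: [0.6, 0.3, -8.4]
width: 0.0168
gripper_force: 78.6
```

```bash
python3 - <<'E' | tail -2
from m import *
p,d=snap('top','top4'); s,_=snap('side','side4')
a=cv2.resize(p[195:275,220:420,::-1],None,fx=4,fy=4,interpolation=cv2.INTER_CUBIC)
b=cv2.resize(s[150:290,260:460,::-1],None,fx=2,fy=2,interpolation=cv2.INTER_CUBIC)
o=np.zeros((600,800,3),np.uint8);o[:320,:800]=a;o[320:600,:400]=b;cv2.imwrite('pics/c6.png',o)
plan([.6189,.009,.083],.0716)
E
```

```text
offcut [ 0.398 -0.155  0.025]
t 13.1667 pos [ 0.625  -0.0753  0.0826] yaw 0.0716 F [-0.46 -0.37 -8.  ] | shift [ 3.379e+00 -1.000e-03 -1.400e-02] turn -0.0
```

View pics/c6.png

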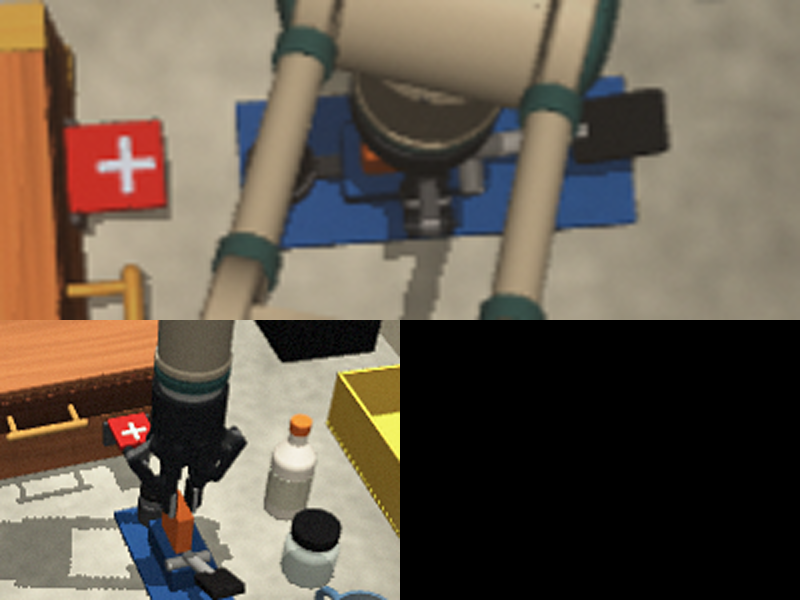

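The tongue is clear: its outer edge is centred at crop (165,162), and the base corners are at (237,102), (624,76) and (636,220). I'll work out the remaining distance from the pixels.

```bash
python3 - <<'E' | tail -4
from m import *
f=lambda u,v:((u+.5)/4-.5+220,(v+.5)/4-.5+195)
e=atz('top',f(165,162.5),.08)[:2]; L=e+Rc@[.021,0]
P=[atz('top',f(*p),.012)[:2] for p in[(237,102),(624,76),(636,220)]]
R,t,a=fit([(.1,-.045),(-.135,-.045),(-.135,.045)],P)
print('lift',L,'saddle',R@[.075,0]+t,'yaw',a,'origin',t)
print('diff along jack axes',R.T@(L-(R@[.075,0]+t))/.025)
E
```

```text
tape [ 0.378 -0.331  0.022]
offcut [ 0.398 -0.155  0.025]
lift [0.61309168 0.08520849] saddle [6.18660808e-01 3.08584040e-04] yaw 1.6400729439291843 origin [ 0.6238524  -0.07451152]
diff along jack axes [ 3.40327037 -0.01284437]
```

Request:
drive_tool([
  [0.4,0,0,0],
  [0.9,0,0,0],
  [1.4,0,0,0],
  [1.9,0,0,0],
  [2.4,0,0,0],
  [2.9,0,0,0],
  [3.2,0,0,0],
  [3.39,0,0,0],
])

```text
clock: 13.83
position: [0.6187, 0.0114, 0.0827]
ee_rot: [-0.0, 0.681, 0.733, 0.0]
contact_force: [-0.7, 0.6, -7.1]
width: 0.0171
gripper_force: 78.7
```

Request:
drive_tool([
  [0,0,0,0],
  [0,0,0,0],
  [0,0,0.04,0],
  [0,0,0.08,0],
  [0,0,0.12,0],
  [0,0,0.15,0],
  [0,0,0.15,0],
  [0,0,0.15,0],
])

```text
clock: 14.5
position: [0.6193, 0.0089, 0.0792]
ee_rot: [0.0, 0.681, 0.732, 0.0]
contact_force: [0.3, -1.0, -6.5]
width: 0.0171
gripper_force: 78.9
```

Request:
drive_tool([
  [0,0,0.02,0],
  [0,0,0.03,0],
  [0,0,0.04,0],
  [0,0,0.05,0],
  [0,0,0.05,0],
  [0,0,0.05,0],
  [0,0,0.05,0],
  [0,0,0.05,0],
])

```text
clock: 15.17
position: [0.6194, 0.0089, 0.0792]
ee_rot: [0.001, 0.681, 0.732, 0.0]
contact_force: [-2.7, -2.7, 5.6]
width: 0.0168
gripper_force: 80.3
```

Request:
drive_tool([
  [0,0,0,0],
  [0,0,0,0],
  [0,0,0,0],
  [0,0,0,0],
  [0,0,0,0],
  [0,0,0,0],
  [0,0,0,0],
  [0,0,0,0],
], grip=60)

```text
clock: 15.83
position: [0.619, 0.0095, 0.0776]
ee_rot: [-0.0, 0.681, 0.732, 0.0]
contact_force: [-0.3, -0.8, 1.0]
width: 0.06
gripper_force: 0.0
```

Request:
drive_tool([
  [0,0,-0.5,0],
  [0,0,-1.3,0],
  [0,0,-2.1,0],
  [0,0,-2.9,0],
  [0,0,-3.7,0],
  [-0.8,0,-4.2,0],
  [-2,0,-4.4,0],
  [-3.2,0,-4.4,0],
])

```text
clock: 16.5
position: [0.6259, -0.0706, 0.19]
ee_rot: [0.002, 0.68, 0.733, 0.001]
contact_force: [0.5, -0.5, -0.3]
width: 0.0597
gripper_force: 0.0
```

```bash
python3 - <<'E' | tail -1
from m import *
p,d=snap('top','top5'); s,_=snap('side','side5')
a=cv2.resize(p[195:275,220:420,::-1],None,fx=4,fy=4,interpolation=cv2.INTER_CUBIC)
b=cv2.resize(s[150:290,260:460,::-1],None,fx=2,fy=2,interpolation=cv2.INTER_CUBIC)
o=np.zeros((600,800,3),np.uint8);o[:320,:800]=a;o[320:600,:400]=b;cv2.imwrite('pics/c7.png',o)
plan([.6268,-.107,.17],.0716)
E
```

```text
t 16.6 pos [ 0.6254 -0.0747  0.1882] yaw 0.0683 F [ 0.4   0.41 -0.45] | shift [-1.291 -0.034  0.731] turn -0.032
```

View pics/c7.png

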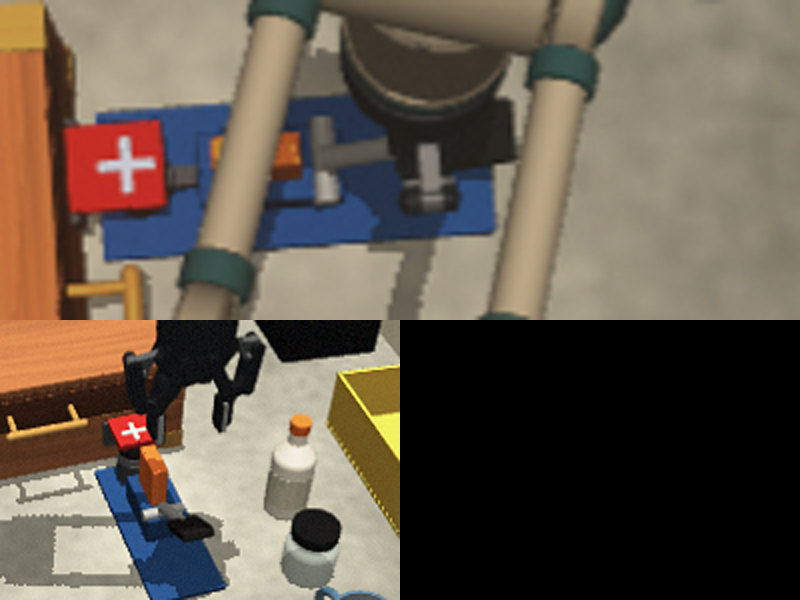

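The saddle is under the tongue and the jack has been released. The base corners are at crop (97,113), (104,259) and (495,233). I'll check the fit and get the pad position.

```bash
python3 - <<'E' | tail -3
from m import *
f=lambda u,v:((u+.5)/4-.5+220,(v+.5)/4-.5+195)
P=[atz('top',f(*p),.008)[:2] for p in[(97,113),(104,259),(495,233)]]
R,t,a=fit([(.1,-.045),(.1,.045),(-.135,.045)],P)
S=R@[.075,0]+t;L=np.array([.613,.0855]);print('saddle',S,'err',(R.T@(L-S)).round(4),'yaw',a,'origin',t)
p=R@[-.114,0]+t;print(p);plan([*p,.135],a-np.pi/2)
E
```

```text
saddle [0.61350687 0.08400926] err [0.0015 0.0004] yaw 1.6361578735026516 origin [0.61840549 0.00916941]
[ 0.62585141 -0.10458717]
t 16.6 pos [ 0.6254 -0.0747  0.1882] yaw 0.0683 F [ 0.4   0.41 -0.45] | shift [-1.188 -0.068  2.131] turn 0.028
```

Request:
drive_tool([
  [-0.4,0,0,0],
  [-0.8,0,0,0],
  [-1.15,-0.05,0,0],
  [-1.15,-0.05,0.4,0],
  [-1.15,-0.05,0.8,0],
  [-1.15,-0.05,1.2,0],
  [-1.15,-0.05,1.6,0],
  [-1.15,-0.05,2,0],
], grip=0, newtons=40)

```text
clock: 17.27
position: [0.625, -0.0984, 0.136]
ee_rot: [-0.001, 0.681, 0.732, -0.0]
contact_force: [0.2, -0.1, 0.6]
width: 0.0001
gripper_force: 0.0
```

```bash
python3 - <<'E' | tail -1
from m import *
plan([.6259,-.1046,.124],.0654)
E
```

```text
t 17.2667 pos [ 0.625  -0.0984  0.136 ] yaw 0.0725 F [ 0.24 -0.09  0.64] | shift [-0.25   0.019  0.48 ] turn 0.068
```

Request:
drive_tool([
  [-0.1,0,0.2,0],
  [-0.1,0,0.4,0],
  [-0.13,0,0.55,0],
  [-0.18,0,0.7,0],
  [-0.22,0,0.85,0],
  [-0.27,0,1,0],
  [-0.32,0,1.15,0],
  [-0.36,0,1.3,0],
])

```text
clock: 17.93
position: [0.6263, -0.1083, 0.1051]
ee_rot: [0.0, 0.681, 0.732, 0.0]
contact_force: [-0.1, 0.5, -0.7]
width: -0.0001
gripper_force: 0.0
```

```bash
python3 - <<'E' | tail -1
from m import *
plan([.6268,-.1175,.071],.0654)
E
```

```text
t 17.9333 pos [ 0.6263 -0.1083  0.1051] yaw 0.0718 F [-0.1   0.48 -0.68] | shift [-0.367 -0.008  1.363] turn 0.061
```

```bash
python3 - <<'E' | tail -1
from m import *
p,_=snap('side','side6')
cv2.imwrite('pics/c8.png',cv2.resize(p[170:320,270:470,::-1],None,fx=4,fy=4,interpolation=cv2.INTER_CUBIC))
print(manip.finger_overhang,[x for x in dir(manip) if x[0]!='_'])
E
```

```text
0.022 ['MotionError', 'finger_overhang']
```

View pics/c8.png

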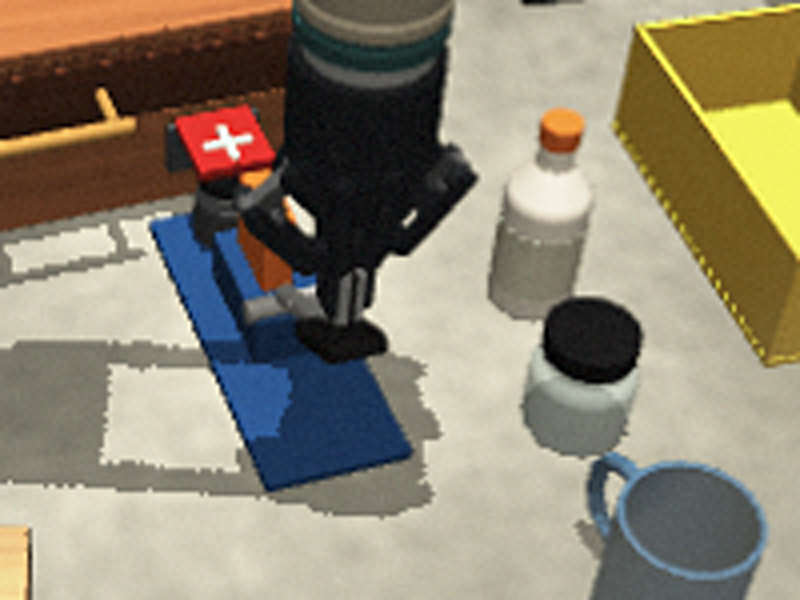

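The fingertips are just at the pad (crop (345,322)) and the saddle is under the tongue. I'll continue down while watching the force.

Request:
drive_tool([
  [-0.04,0,0.1,0],
  [-0.08,0,0.2,0],
  [-0.12,0,0.3,0],
  [-0.16,0,0.4,0],
  [-0.2,0,0.5,0],
  [-0.24,0,0.6,0],
  [-0.28,0,0.7,0],
  [-0.32,0,0.8,0],
])

```text
clock: 18.65
position: [0.6271, -0.1164, 0.0853]
ee_rot: [0.001, 0.681, 0.732, 0.0]
contact_force: [0.7, -0.7, 2.9]
width: 0.0
gripper_force: 1.3
```

Request:
drive_tool([
  [0,0,0.1,0],
  [0,0,0.2,0],
  [0,0,0.3,0],
  [0,0,0.4,0],
  [0,0,0.45,0],
  [0,0,0.5,0],
  [0,0,0.5,0],
  [0,0,0.5,0],
])

```text
clock: 19.32
position: [0.6272, -0.1164, 0.0749]
ee_rot: [0.001, 0.681, 0.732, 0.0]
contact_force: [-3.0, -1.1, 13.9]
width: 0.0002
gripper_force: 6.3
```

```bash
python3 - <<'E' | tail -7
from m import *
p,_=snap('side','side7')
f=lambda u,v:((u+.5)/4-.5+270,(v+.5)/4-.5+170)
for q in [(228,142),(225,138),(232,150)]: print(dep('side','side6',f(*q)).round(4),dep('side','side7',f(*q)).round(4))
a=cv2.resize(p[170:320,270:470,::-1],None,fx=4,fy=4,interpolation=cv2.INTER_CUBIC);cv2.imwrite('pics/c9.png',a)
plan([.6268,-.1175,.071],.0654)
E
```

```text
mug [ 0.766 -0.263  0.09 ]
tape [ 0.378 -0.331  0.022]
offcut [ 0.398 -0.155  0.025]
[0.6141 0.0847 0.0816] [0.6145 0.0861 0.0804]
[0.6138 0.0908 0.08  ] [0.6136 0.09   0.0807]
[0.6149 0.0777 0.0807] [0.6151 0.0784 0.0801]
t 19.3667 pos [ 0.6272 -0.1164  0.0749] yaw 0.0721 F [-2.18 -0.26 13.88] | shift [-0.042 -0.018  0.156] turn 0.064
```

View pics/c9.png

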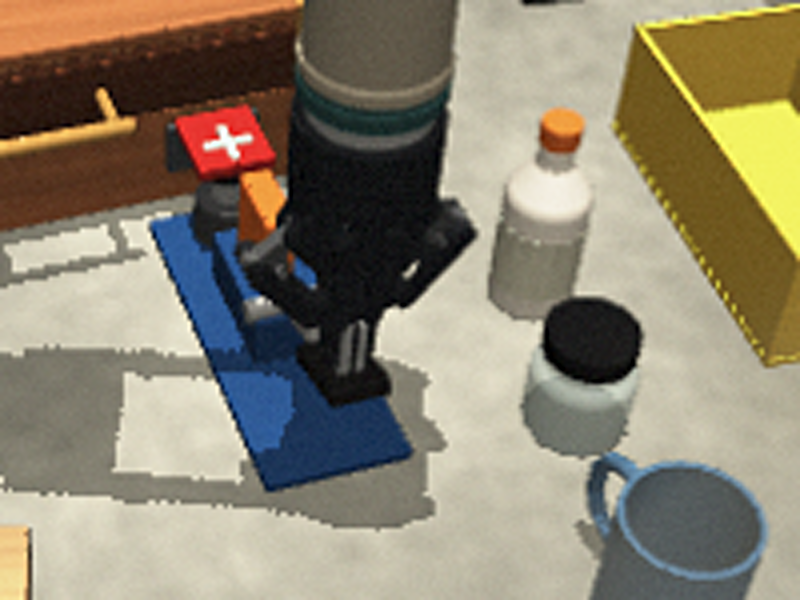

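The pad is partly down (crop (350,385)) and load is just beginning on the saddle. I'll keep pressing.

Request:
drive_tool([
  [0,0,0.08,0],
  [-0.02,0,0.16,0],
  [-0.04,0,0.24,0],
  [-0.06,0,0.32,0],
  [-0.08,0,0.4,0],
  [-0.08,0,0.45,0],
  [-0.08,0,0.45,0],
  [-0.08,0,0.45,0],
])

```text
clock: 20.03
position: [0.6274, -0.1195, 0.0643]
ee_rot: [0.002, 0.681, 0.732, -0.0]
contact_force: [-3.9, -2.6, 16.6]
width: 0.0001
gripper_force: 7.8
```

```bash
python3 - <<'E' | tail -5
from m import *
p,_=snap('side','side8')
f=lambda u,v:((u+.5)/4-.5+270,(v+.5)/4-.5+170)
for q in [(228,142),(225,138)]: print('tongue',dep('side','side7',f(*q)).round(4),dep('side','side8',f(*q)).round(4))
for q in [(350,382),(378,384),(350,360),(322,375)]:
  print('pad7',dep('side','side7',f(*q)).round(4))
E
```

```text
tongue [0.6136 0.09   0.0807] [0.6115 0.0826 0.0869]
pad7 [ 0.6255 -0.1336  0.0891]
pad7 [ 0.6402 -0.1372  0.0878]
pad7 [ 0.6259 -0.1291  0.1014]
pad7 [ 0.6144 -0.12    0.083 ]
```

Request:
drive_tool([
  [0,0,0.08,0],
  [0,0,0.16,0],
  [0,0,0.24,0],
  [0,0,0.32,0],
  [0,0,0.4,0],
  [0,0,0.48,0],
  [0,0,0.5,0],
  [0,0,0.5,0],
])

```text
clock: 20.75
position: [0.6276, -0.1217, 0.052]
ee_rot: [0.003, 0.681, 0.733, -0.002]
contact_force: [-5.5, -7.2, 16.8]
width: 0.0001
gripper_force: 8.4
```

Request:
drive_tool([
  [0,0,0.08,0],
  [0,0,0.16,0],
  [0,0,0.24,0],
  [0,0,0.3,0],
  [0,0,0.3,0],
  [0,0,0.3,0],
  [0,0,0.3,0],
  [0,0,0.3,0],
])

```text
clock: 21.42
position: [0.6277, -0.1224, 0.0448]
ee_rot: [0.004, 0.681, 0.733, -0.002]
contact_force: [-4.2, -10.2, 17.9]
width: -0.0002
gripper_force: 8.9
```

```bash
python3 - <<'E' | tail -5
from m import *
p,_=snap('side','side9')
f=lambda u,v:((u+.5)/4-.5+270,(v+.5)/4-.5+170)
for q in [(228,142),(225,138),(228,128)]: print('tongue',dep('side','side9',f(*q)).round(4))
for q in [(350,400),(350,410)]: print('pad',dep('side','side9',f(*q)).round(4))
E
```

```text
tongue [0.6102 0.0706 0.0936]
tongue [0.6086 0.0718 0.096 ]
tongue [0.6123 0.079  0.0975]
pad [ 0.6262 -0.1346  0.0758]
pad [ 0.6271 -0.1339  0.0668]
```

Request:
drive_tool([
  [-0.03,0,0.06,0],
  [-0.06,0,0.12,0],
  [-0.1,0,0.18,0],
  [-0.12,0,0.24,0],
  [-0.12,0,0.28,0],
  [-0.12,0,0.28,0],
  [-0.12,0,0.28,0],
  [-0.12,0,0.28,0],
])

```text
clock: 22.13
position: [0.6277, -0.1226, 0.0376]
ee_rot: [0.002, 0.681, 0.732, -0.0]
contact_force: [-4.6, -3.7, 18.5]
width: 0.0
gripper_force: 9.2
```

```bash
python3 - <<'E' | tail -5
from m import *
p,_=snap('side','side10');t,_=snap('top','top10')
f=lambda u,v:((u+.5)/4-.5+270,(v+.5)/4-.5+170)
for q in [(228,142),(225,138),(228,128)]: print('tongue',dep('side','side10',f(*q)).round(4))
a=cv2.resize(p[190:300,270:400,::-1],None,fx=4,fy=4,interpolation=cv2.INTER_CUBIC)
b=cv2.resize(t[195:275,220:300,::-1],None,fx=3,fy=3,interpolation=cv2.INTER_CUBIC)
o=np.zeros((440,780,3),np.uint8);o[:,:520]=a;o[:240,520:760]=b;cv2.imwrite('pics/c10.png',o)
E
```

```text
tape [ 0.378 -0.331  0.022]
offcut [ 0.398 -0.155  0.025]
tongue [0.6103 0.0707 0.0934]
tongue [0.6083 0.0709 0.0968]
tongue [0.6111 0.075  0.1009]
```

View pics/c10.png

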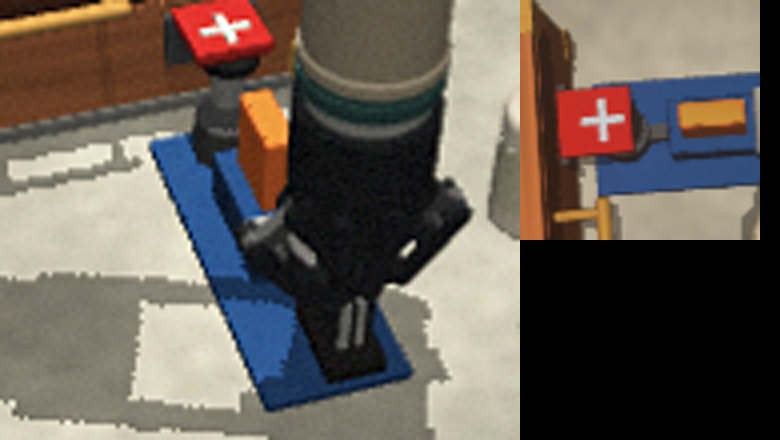

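The chest is raised and the base corner has not moved (full-frame (246,260)). I've now viewed 12 pictures, which is over the limit of 10, so from here I rely on numbers only.

```bash
cat > lift.py <<'E'
from m import *
def lift(f):
    p=cv2.imread(f'pics/{f}.png').astype(int);D=np.load(f'pics/{f}.npy')
    m=(p[:,:,2]>150)&(p[:,:,1]<70)&(p[:,:,0]<70);m[:,:300]=0;m[:150]=0;m[260:]=0;m[:,350:]=0
    X=[]
    for v,u in zip(*np.nonzero(m)):
        if D[v,u]>0: d,o=ray('side',(u,v)); X.append(o+d*D[v,u])
    X=np.array(X);L=np.c_[(X[:,:2]-tc)@Rc,X[:,2]]
    A=np.c_[L[:,0]+.252,L[:,1]+.06,np.ones(len(L))];k=np.linalg.lstsq(A,L[:,2],rcond=None)[0]
    print(f,len(X),'top z',k[2].round(4),'slope',k[0].round(3),'mean local',L.mean(0).round(4))
E
python3 - <<'E' | tail -3
from lift import *
for f in('side4','side9','side10'): lift(f)
s=get_state();print(s['position'],s['contact_force'])
E
```

```text
side9 200 top z 0.0968 slope -0.042 mean local [-0.2433 -0.0606  0.0964]
side10 196 top z 0.1012 slope -0.061 mean local [-0.2416 -0.0604  0.1006]
[ 0.62766413 -0.12253473  0.03756331] [-4.50999046 -3.69106903 18.56317434]
```

Request:
drive_tool([
  [0,0,0.03,0],
  [0,0,0.06,0],
  [0,0,0.08,0],
  [0,0,0.1,0],
  [0,0,0.1,0],
  [0,0,0.1,0],
  [0,0,0.1,0],
  [0,0,0.1,0],
])

```text
clock: 22.9
position: [0.6277, -0.1225, 0.0362]
ee_rot: [0.002, 0.681, 0.732, -0.0]
contact_force: [-5.6, -2.3, 23.5]
width: 0.0004
gripper_force: 11.9
```

```bash
python3 - <<'E' | tail -2
from lift import *
snap('side','side11');lift('side11');s=get_state();print(s['position'],s['contact_force'])
E
```

```text
side11 198 top z 0.1023 slope -0.066 mean local [-0.2417 -0.06    0.1016]
[ 0.6277605  -0.12253556  0.03620839] [-5.49251918 -3.18479006 23.62512346]
```

Request:
drive_tool([
  [0,0,-0.12,0],
  [0,0,-0.24,0],
  [0.03,0,-0.36,0],
  [0.06,0,-0.48,0],
  [0.09,0,-0.6,0],
  [0.12,0,-0.72,0],
  [0.15,0,-0.84,0],
  [0.18,0,-0.96,0],
])

```text
clock: 23.62
position: [0.6277, -0.1201, 0.0586]
ee_rot: [0.003, 0.681, 0.732, -0.001]
contact_force: [-3.9, -8.9, 14.5]
width: 0.0005
gripper_force: 6.3
```

Request:
drive_tool([
  [0.04,0,-0.12,0],
  [0.08,0,-0.24,0],
  [0.12,0,-0.36,0],
  [0.16,0,-0.48,0],
  [0.2,0,-0.6,0],
  [0.24,0,-0.72,0],
  [0.28,0,-0.84,0],
  [0.32,0,-0.96,0],
])

```text
clock: 24.28
position: [0.6263, -0.1082, 0.0799]
ee_rot: [-0.0, 0.681, 0.732, 0.0]
contact_force: [0.8, -1.2, 2.0]
width: -0.0
gripper_force: 1.0
```

Request:
drive_tool([
  [0.04,0,-0.15,0],
  [0.08,0,-0.3,0],
  [0.1,0,-0.45,0],
  [0.1,0,-0.6,0],
  [0.1,0,-0.8,0],
  [0.1,0,-1,0],
  [0.1,0,-1.2,0],
  [0.1,0,-1.2,0],
])

```text
clock: 24.95
position: [0.6268, -0.1065, 0.1112]
ee_rot: [0.001, 0.681, 0.732, 0.0]
contact_force: [-0.6, 0.1, 0.2]
width: -0.0001
gripper_force: 0.0
```

```bash
python3 - <<'E' | tail -3
from lift import *
snap('side','side12');lift('side12');snap('top','top12');s=get_state();print(s['clock'],s['position'],s['contact_force'])
f=lambda u,v:((u+.5)/4-.5+270,(v+.5)/4-.5+170)
print([dep('side','side12',f(*q)).round(3).tolist() for q in [(365,340),(320,335),(345,350)]])
E
```

```text
side12 213 top z 0.0799 slope 0.003 mean local [-0.2472 -0.0603  0.0799]
25.05 [ 0.62613743 -0.10631531  0.11026473] [-0.48172139  0.1730405   0.28643791]
[[0.634, -0.126, 0.112], [0.615, -0.108, 0.102], [0.623, -0.129, 0.11]]
```

```bash
python3 - <<'E' | tail -3
from h import *
a=cv2.imread('pics/top5.png',0).astype(np.float32);b=cv2.imread('pics/top12.png',0).astype(np.float32)
for r in [(230,266,236,268),(212,230,240,262)]:
    w=a[r[0]:r[1],r[2]:r[3]];R=b[r[0]-6:r[1]+6,r[2]-6:r[3]+6];m=cv2.matchTemplate(R,w,cv2.TM_CCOEFF_NORMED);print(cv2.minMaxLoc(m)[1:4:2],'(6,6)=unmoved')
plan([.6277,-.1226,.0362],.0716)
E
```

```text
(0.9469072222709656, (6, 6)) (6,6)=unmoved
(0.9997389316558838, (6, 6)) (6,6)=unmoved
t 25.05 pos [ 0.6261 -0.1063  0.1103] yaw 0.0718 F [-0.48  0.17  0.29] | shift [-0.653  0.014  2.963] turn 0.002
```

Request:
drive_tool([
  [-0.03,0,0.15,0],
  [-0.06,0,0.3,0],
  [-0.09,0,0.45,0],
  [-0.14,0,0.6,0],
  [-0.19,0,0.75,0],
  [-0.24,0,0.9,0],
  [-0.29,0,1.05,0],
  [-0.34,0,1.2,0],
])

```text
clock: 25.72
position: [0.6269, -0.1151, 0.0799]
ee_rot: [0.0, 0.681, 0.732, 0.0]
contact_force: [-1.2, -1.1, 4.0]
width: -0.0003
gripper_force: 1.5
```

Request:
drive_tool([
  [-0.04,0,0.12,0],
  [-0.08,0,0.24,0],
  [-0.12,0,0.36,0],
  [-0.15,0,0.48,0],
  [-0.18,0,0.6,0],
  [-0.2,0,0.72,0],
  [-0.22,0,0.84,0],
  [-0.24,0,0.96,0],
])

```text
clock: 26.38
position: [0.6276, -0.121, 0.0587]
ee_rot: [0.001, 0.681, 0.732, 0.0]
contact_force: [-4.6, -0.3, 17.6]
width: -0.0003
gripper_force: 8.4
```

```bash
python3 - <<'E' | tail -2
from h import *
plan([.6277,-.1226,.0362],.0716)
E
```

```text
t 26.3833 pos [ 0.6276 -0.121   0.0587] yaw 0.0722 F [-4.57 -0.31 17.56] | shift [-0.062 -0.001  0.901] turn 0.005
```

Request:
drive_tool([
  [-0.02,0,0.12,0],
  [-0.04,0,0.24,0],
  [-0.06,0,0.36,0],
  [-0.08,0,0.48,0],
  [-0.1,0,0.6,0],
  [-0.12,0,0.72,0],
  [-0.12,0,0.82,0],
  [-0.12,0,0.88,0],
])

```text
clock: 27.05
position: [0.6277, -0.1229, 0.0368]
ee_rot: [0.0, 0.681, 0.732, 0.001]
contact_force: [-4.8, 1.9, 19.5]
width: 0.0001
gripper_force: 9.7
```

Request:
drive_tool([
  [0,0,0.02,0],
  [0,0,0.04,0],
  [0,0,0.04,0],
  [0,0,0.04,0],
  [0,0,0.04,0],
  [0,0,0.04,0],
  [0,0,0.04,0],
  [0,0,0.04,0],
])

```text
clock: 27.72
position: [0.6277, -0.1229, 0.0363]
ee_rot: [0.001, 0.681, 0.732, 0.001]
contact_force: [-5.0, 2.1, 19.7]
width: -0.0001
gripper_force: 10.0
```

```bash
python3 - <<'E' | tail -5
from lift import *
snap('side','side13');lift('side13');snap('top','top13');s=get_state();print(s['clock'],s['position'],s['contact_force'])
a=cv2.imread('pics/top10.png',0).astype(np.float32);b=cv2.imread('pics/top13.png',0).astype(np.float32)
for r in [(212,266,236,262)]:
    w=a[r[0]:r[1],r[2]:r[3]];R=b[r[0]-6:r[1]+6,r[2]-6:r[3]+6];m=cv2.matchTemplate(R,w,cv2.TM_CCOEFF_NORMED);print(cv2.minMaxLoc(m)[1:4:2],'(6,6)=unmoved')
E
```

```text
tape [ 0.378 -0.331  0.022]
offcut [ 0.398 -0.155  0.025]
side13 199 top z 0.1021 slope -0.062 mean local [-0.2418 -0.0605  0.1014]
27.8167 [ 0.62766199 -0.12284025  0.03629977] [-4.82127673  2.3572938  20.40374513]
(0.9963195323944092, (6, 6)) (6,6)=unmoved
```

```bash
python3 -c "
from rig import order
print(order.sign_off())"
```

```text
the job is handed in; nothing more can be done
None
```

The job is handed in at about 28 s with the drawer home, one full stroke given, and the handle held down again with the lift point about 22 mm up on the saddle; no verdict came back, and I viewed 12 pictures, two over the limit of 10.

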